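Shut the slide case and push it up the ramp into its dock

TASK

The slide case stands open in front of its grey metal docking tray. Shut its lid right down, then, without picking the case up, push it up the tray's ramp and over the raised lip until it has dropped flat onto the tray floor behind the lip, still shut. Leave everything else where it stands.

Things in the scene. Friction and masses are not known exactly. Their poses are not given: they have to be found in the camera images.
- case: Loose blue slide case in front of the ramp, a little offset and turned. Shut: 98 (x) x 176 (y) x 39 mm high, 0.26 kg; too deep to grip across. Origin at the centre of its underside, z up. Lower half: open box 24 mm high, outer walls at x = -50 and +48 mm, y = +-88 mm. Lid hinge along y at x = +50, z = 24 mm, on the tray's side; pushing face (x = -50 mm) away from the tray.
- case_lid (a joint): Angle of the lid, rad: 0 shut, 1.57 upright, 1.92 leaning fully back over the hinge towards the tray. The lid is 98 x 176 mm, 14 mm thick; slight hinge friction lets it stay about upright; it falls shut once tipped well forward (below about 1 rad).
- lid_edge (a point): Middle of the lid's free edge, 100 mm from the hinge line; the lid's outer face (its top when shut) lies 3 mm outward of it. A small latch plate is fixed here on the lid's front, 20 mm wide, 2 mm proud (x = -52 mm when shut), reaching from z = 17 to 33 mm; it locks nothing.
- dock: Fixed grey sheet metal docking tray. Origin on the table under the centre of its inner floor, z up; open entrance with ramp on the -x side, the case is pushed along +x. Ramp from the table at x = -142 mm to 14 mm high at x = -62 mm, ending in a lip. Side walls 36 mm high, 193 mm apart inside, flaring to about 213 mm at the ramp's foot; back wall at x = +54 mm.
- dock_foot (a point): Middle of the front edge of the ramp, at table height.
- dock_floor (a point): Centre of the tray's inner floor, 8 mm above the table; the middle of the case's underside belongs here, its x axis along the dock's x axis. The lip in front (x = -62 to -58 mm, top 14 mm above the table) stands 6 mm above this floor. The seated case has 14 mm of play fore and aft, 17 mm sideways.
- pill_jar: Loose white plastic jar, 42 mm across, 55 mm high, standing beside the ramp on the side away from the robot. Bystander. Origin at the centre of its underside.
- forceps: Loose steel forceps, 135 mm long (y), 14 mm wide, 9 mm high, lying beside the tray on the robot's side. Bystander. Origin under its centre.
- oil_bottle: Loose small dropper bottle, 29 mm across, 77 mm high, standing towards the back. Bystander. Origin at the centre of its underside.
- timer: Loose white kitchen-type timer, 47 x 62 x 66 mm, at the right. Bystander. Origin at the centre of its underside.
- tape_roll: Loose roll of tape lying flat, 104 mm across, 25 mm high, at the right. Bystander. Origin at the centre of its underside.

How it is judged:
By the outcome, as a careful person would: the job done as asked, in the order asked, and still so for the second after the job is handed in, with the robot touching nothing.
It also fails if it takes over 54 s, if anything falls off the work surface, if the arm or the gripper's body presses on something with over 40 N, if the wrist force passes 120 N, or if a joint passes its speed limit or range.

ROBOT

A 6-joint arm with a two-finger parallel gripper is mounted at the origin on a cart in front of the work surface, level with it; the furniture and walls round the work are solid. World frame = base frame: x ahead of the robot, y to its left, z up, the work surface at z = 0. Lengths are in m, angles in rad, forces in N, time in s.
With the tool pointing down it reaches from about 0.25 to 0.775 m from the base axis. Payload 4 kg.
Tool frame: the origin (TCP) lies at the very end of the fingers, on their centre line; the grasp point (between the pads) lies 19 mm behind it; z points along the fingers, y is the line along which they close (so a half turn about z gives the same grasp; the last joint's range is limited). The gripper opens to 94 mm and grips with 3 to 60 N. Pads are 16 mm wide; open, the fingers measure 119 mm over their backs; the gripper's body (75 mm by 177 mm) begins 78 mm behind the grasp point.
Start: joints at [-1.208, 0.087, 1.371, -0, 1.684, -0.103], TCP at [0.247, -0.491, 0.206] pointing down, gripper open.
Joint ranges: [-3.1, 3.1], [-0.76, 2.03], [0.27, 2.55], [-1.08, 4.22], [0.17, 2.65], [-2.57, 2.57]. Speed limits (rad/s): [2.79, 2.79, 3.14, 3.14, 3.14, 3.14].

INTERFACE

Orientations are given as [roll, pitch, yaw] about the fixed x, y, z axes, in that order (R = Rz(yaw) Ry(pitch) Rx(roll)).
In Python, from bench import robot gives the robot as it stands. The module is installed in compiled form; this text tells all that it offers.
- The arm moves only by the tool move_arm, never from a script. Its argument "deltas" is one flat list of numbers, 7 for each row, row after row: the turn, a rotation vector about the tool's x, y, z in rad, then the shift along the tool's x, y, z in cm, then the closure, from -1 (fully open) to 1 (shut). A call has 1 to 8 rows; each row is the pose to reach, as a shift and turn from the pose commanded when the call began, along the tool's axes at that moment; what a row does not reach only later rows make up. A row lasts 1/10 s, in which the tool goes at most 50 mm and 8.59 degrees, less where a joint would pass 70% of its speed; a pose out of reach is approached as far as the arm can. A call with a gripper value outside its range is refused whole. The fingers move at their own pace and stop on an object; the grip force is fixed at half the most. Time passes only in rows, so rows that repeat a pose let the fingers close. It gives the time, the measured TCP pose, the force, the opening and the grip force at its end, in the units of the state.
- robot.get_obs(): the state, without advancing time (a new reading comes with each control period).
- robot.snapshot(name): name is "scene" or "top" or "wrist"; returns a dict with "image" (400x640x3 uint8, red, green, blue), "depth" (400x640 float32, m along the optical axis (not along the pixel's ray), 0 where there is no reading), "fov_y" (degrees; the focal length in pixels is half the picture's height over the tangent of half this angle, whatever the lens; pixels are square), "cx", "cy" (the principal point, pixels), "origin" and "orientation" of the camera in the world; the wrist camera has in their place "T_tool_cam" (4x4, takes a point from camera to tool coordinates, whose origin is the TCP and whose axes are the flange's). Camera axes: x right, y up, looking along -z (the intrinsics and any distortion apply to the point x, -y, -z); pixel columns grow to the right and rows downward; lengths in m; the calibration is good to about 2 mm. The wrist camera is an equidistant fisheye: a pixel r from the principal point sees the ray r / f radians off the axis. A picture is of the moment at which its call begins: read the wrist's pose just before it.
- robot.close_job(): hands the job in; it is judged then, once.
The state is a dict: "time": time; "joint_positions": joint angles; "qvel": joint speeds; "joint_torque": joint torques, N m; "tool_pos": TCP position; "ee_rot": TCP orientation; "wrist_force": force on the tool from outside, world axes, zero at the start; "wrist_torque": the same for the moment, N m; "width": finger opening in m; "finger_force": force on a finger pad.
Only numpy, scipy, OpenCV 4.12 (cv2) and the standard library are available. Lean on these libraries where they do the work, as an engineer would, in place of code of your own. Each camera call takes 0.05 s, during which the arm holds its last target. There are 200 camera calls.

## Working session

There is one attempt and no reset: what is moved stays moved. The work goes in short steps, Python scripts to look and compute and a tool call to move; the robot and the scene stay as the last step left them, time stands still between calls to the robot, and variables do not carry over. Pictures are saved under pics/ and viewed, at most 10 in all, crops included, and the job is handed in when it is done.

Besides the shell and the picture viewer there is one more tool, called as a command line: name --argument value ..., lists and objects as JSON in quotes. move_arm: Moves the arm, as the interface text tells. Its arguments: {"type":"object","properties":{"deltas":{"type":"array","items":{"type":"number"}}},"required":["deltas"]}

```bash
mkdir -p pics; cat > h.py <<'E'
import numpy as np, cv2
from bench import robot
from scipy.spatial.transform import Rotation as R
def cloud(name):
    s=robot.snapshot(name); d=s["depth"]; h,w=d.shape
    f=h/2/np.tan(np.radians(s["fov_y"])/2)
    v,u=np.mgrid[:h,:w]
    p=np.stack([(u-s["cx"])/f*d,-(v-s["cy"])/f*d,-d],-1)
    o=np.array(s["orientation"])
    M=o if o.shape==(3,3) else (R.from_euler("xyz",o).as_matrix() if o.size==3 else None)
    return s,p@M.T+np.array(s["origin"])
E
python3 - <<'E'
from h import *
for n in("scene","top"):
    s,P=cloud(n); print(n,{k:v for k,v in s.items() if k not in("image","depth")})
    cv2.imwrite(f"pics/{n}1.png",s["image"][...,::-1]); np.savez(f"{n}1.npz",P=P,im=s["image"],d=s["depth"])
    print((s["depth"]>0).mean(), P[200,320])
print(robot.get_obs())
E
```

```text
scene {'fov_y': 47.73357002701135, 'cx': 327.6956013631803, 'cy': 192.59096837226613, 'origin': array([-0.1886577 , -0.96836975,  0.58172047]), 'orientation': array([ 1.08070442,  0.01865599, -0.87780073])}
0.99568359375 [ 0.58542215 -0.28560761  0.00985813]
top {'fov_y': 42.62856266352456, 'cx': 318.6925395281032, 'cy': 206.74213480429307, 'origin': array([ 0.3004754 , -0.29901437,  1.44775565]), 'orientation': array([ 0.21297747, -0.00377511, -1.57687612])}
0.99596875 [ 0.63327188 -0.31028611  0.00097349]
{'time': 0.1, 'joint_positions': array([-1.20812321e+00,  8.79127576e-02,  1.37207413e+00,  1.70339856e-05,
        1.68361642e+00, -1.03118452e-01]), 'qvel': array([-0.00038681, -0.00176273, -0.00323632,  0.00034871, -0.00026123,
        0.00130739]), 'joint_torque': array([ 3.88167900e-03, -3.41249835e+01, -3.03301191e+01,  7.23056286e-02,
        3.04028217e-02, -1.01256078e-04]), 'tool_pos': array([ 0.24683921, -0.4909505 ,  0.20441864]), 'ee_rot': array([-3.13959442e+00, -2.23807528e-04,  4.65793244e-01]), 'wrist_force': array([-0.8654135 , -0.14379906,  0.54752115]), 'wrist_torque': array([0.01464017, 0.04318174, 0.03337199]), 'finger_force': 0.0, 'width': 0.09398298883934154}
```

View pics/scene1.png

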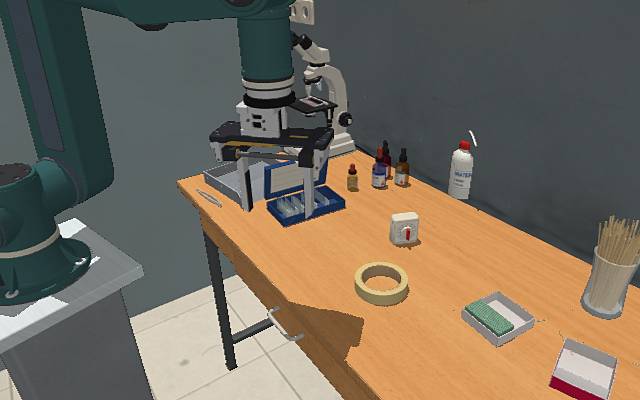

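View pics/top1.png

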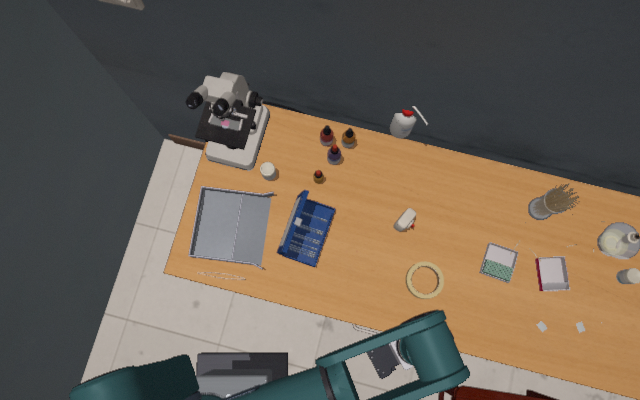

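The top view shows the dock at pixels (190–272, 187–267), with the ramp facing right. The open blue case is at (280–335, 193–265), with its lid upright on the dock side. The jar is at (268,171), the bottle at (318,177), the forceps at (222,276), the timer at (405,219) and the tape at (425,280).

```bash
python3 - <<'E'
from h import *
z=np.load("top1.npz");P=z["P"];im=z["im"]
hsv=cv2.cvtColor(im,cv2.COLOR_RGB2HSV)
reg=np.zeros(P.shape[:2],bool);reg[180:275,180:276]=1
t=P[40+180:260,430:480].reshape(-1,3);print("table z",np.median(t[:,2]))
def rect(m,l):
    q=P[m][:,:2].astype(np.float32); r=cv2.minAreaRect(q*1000); print(l,m.sum(),r,"\n",cv2.boxPoints(r).round(0).tolist())
Z=P[...,2]
for lo,hi in((.026,.05),(.004,.05)): rect(reg&(Z>lo)&(Z<hi)&(hsv[...,1]<80),f"dock {lo}")
m=reg&(Z>.028)&(Z<.05)&(hsv[...,1]<80)
# walls
c=np.zeros(m.shape,np.uint8);c[m]=255
for n,a in(("left",(slice(195,250),slice(180,205))),("top",(slice(180,200),slice(200,280))),("bot",(slice(250,275),slice(195,280)))):
    mm=np.zeros_like(m);mm[a]=1;q=P[m&mm][:,:2].astype(np.float32)
    if len(q)>5: print(n,len(q),cv2.fitLine(q,cv2.DIST_HUBER,0,.01,.01).ravel().round(3))
cr=np.zeros_like(m);cr[185:270,276:340]=1
b=cr&(hsv[...,0]>100)&(hsv[...,0]<125)&(hsv[...,1]>120)
rect(b&(Z<.03)&(Z>.015),"case base"); rect(b&(Z>.05),"lid"); q=P[b&(Z>.04)];print("lid z",q[:,2].max())
q=q-q.mean(0);print(np.linalg.svd(q,full_matrices=False)[2])
rect(b&(Z>.1),"lid top")
E
python3 - <<'E'
import cv2
i=cv2.imread("pics/top1.png")[150:300,170:370];cv2.imwrite("pics/c1.png",cv2.resize(i,(800,600),interpolation=cv2.INTER_CUBIC))
E
```

```text
table z 0.0007357834776958727
dock 0.026 396 ((556.3655395507812, -58.918548583984375), (207.99143981933594, 217.2118377685547), 82.18052673339844) 
 [[435.0, -147.0], [650.0, -177.0], [678.0, 29.0], [463.0, 59.0]]
dock 0.004 4469 ((539.6248779296875, -39.909820556640625), (251.9359588623047, 244.87860107421875), 84.66136932373047) 
 [[406.0, -154.0], [650.0, -177.0], [673.0, 74.0], [429.0, 97.0]]
left 107 [ 0.991 -0.132  0.573  0.04 ]
top 136 [ 0.107  0.994  0.656 -0.055]
bot 109 [ 0.143  0.99   0.458 -0.054]
case base 114 ((537.169677734375, -277.43084716796875), (96.28070831298828, 174.04336547851562), 69.62954711914062) 
 [[439.0, -292.0], [602.0, -353.0], [636.0, -263.0], [472.0, -202.0]]
lid 329 ((464.27618408203125, -241.0283660888672), (335.1935119628906, 91.74713134765625), 4.1864118576049805) 
 [[294.0, -208.0], [300.0, -299.0], [635.0, -275.0], [628.0, -183.0]]
lid z 1.4477556536729244
[[-0.18897184 -0.04189318  0.98108848]
 [ 0.91880544 -0.36011475  0.16159807]
 [ 0.34653457  0.93196692  0.10654322]]
lid top 309 ((464.5962219238281, -245.40090942382812), (335.1935119628906, 82.97865295410156), 4.1864118576049805) 
 [[294.0, -216.0], [300.0, -299.0], [635.0, -275.0], [629.0, -192.0]]
```

View pics/c1.png

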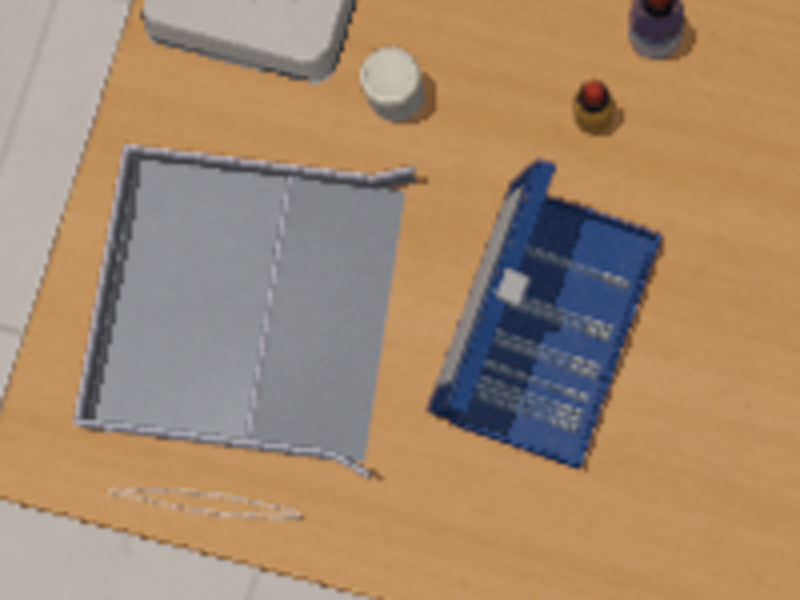

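The crop shows the dock walls at (80–410, 150–470) and the lip line at about x=265. The case floor lies between (440,410) and (660,235). The lid is roughly upright along the case's left edge.

```bash
cat >> h.py <<'E'
D0=np.array([.562,-.014]);DY=np.radians(82.5)
def go(x,y,z,yaw,tilt=0):
    "tool-frame row for world TCP target, tool z down turned by tilt about tool y"
    o=robot.get_obs();A=R.from_euler("xyz",o["ee_rot"]);B=R.from_euler("zx",[0,np.pi]);B=R.from_euler("z",yaw)*R.from_euler("x",np.pi)*R.from_euler("y",tilt)
    print("turn",(A.inv()*B).as_rotvec().round(3),"cm",(A.inv().apply(np.array([x,y,z])-o["tool_pos"])*100).round(2))
def dock(xy):
    v=np.asarray(xy)-D0;c,s=np.cos(DY),np.sin(DY);return np.array([c*v[0]+s*v[1],-s*v[0]+c*v[1]])
E
python3 - <<'E'
from h import *
z=np.load("top1.npz");P=z["P"];im=z["im"];Z=P[...,2]
m=np.zeros(Z.shape,bool);m[185:272,274:345]=1
m&=(Z>.04)&(Z<.16);q=P[m]
u=np.array([.3486,.937]);c=np.array([.5375,-.2765])
a=(q[:,:2]-c)@u; b=(q[:,:2]-c)@[-u[1],u[0]]
for lo in np.arange(.04,.15,.015):
    k=(q[:,2]>=lo)&(q[:,2]<lo+.015)
    if k.any(): print(round(lo,3),k.sum(),np.percentile(a[k],[2,50,98]).round(3),np.percentile(b[k],[2,98]).round(3))
go(.569,-.192,.2,1.215)
E
```

```text
0.04 43 [0.055 0.062 0.063] [-0.081  0.087]
0.055 44 [0.049 0.058 0.061] [-0.084  0.087]
0.07 51 [0.042 0.054 0.057] [-0.08   0.087]
0.085 42 [0.048 0.051 0.053] [-0.081  0.086]
0.1 71 [0.038 0.047 0.05 ] [-0.083  0.087]
0.115 391 [0.024 0.036 0.045] [-0.085  0.084]
0.13 6 [0.034 0.036 0.043] [-0.08   0.008]
turn [-0.002 -0.001 -0.749] cm [ 42.21 -12.24   0.48]
```

move_arm --deltas '[0,0,-0.14,4.7,-1.4,0,1,0,0,-0.28,9.4,-2.7,0,1,0,0,-0.42,14,-4.1,0,1,0,0,-0.56,18.8,-5.5,0,1,0,0,-0.7,23.5,-6.8,0,1,0,0,-0.75,28.2,-8.2,0,1,0,0,-0.75,32.8,-9.5,0,1,0,0,-0.75,37.5,-10.9,0,1]'

```text
time: 0.9
tool_pos: [0.534, -0.224, 0.205]
ee_rot: [-3.141, 0.0, 1.216]
wrist_force: [0.3, -0.4, 0.5]
width: 0.0333
finger_force: 0.0
```

```bash
python3 -c "
from h import *
go(.572,-.185,.2,1.215);go(.572,-.185,.095,1.215)"
```

```text
turn [-0.001  0.     0.001] cm [4.97 2.2  0.49]
turn [-0.001  0.     0.001] cm [ 4.98  2.21 10.99]
```

move_arm --deltas '[0,0,0,5,2.2,0,1,0,0,0,5,2.2,3,1,0,0,0,5,2.2,6,1,0,0,0,5,2.2,9,1,0,0,0,5,2.2,10.5,1,0,0,0,5,2.2,10.5,1]'

```text
time: 1.5
tool_pos: [0.5691, -0.1856, 0.097]
ee_rot: [-3.135, -0.0, 1.216]
wrist_force: [-0.2, 0.2, 0.6]
width: 0.0004
finger_force: 0.0
```

move_arm --deltas '[0,0,0,-1.5,0,0,1,0,0,0,-3,0,0,1,0,0,0,-4,0,0,1,0,0,0,-5,0,0,1,0,0,0,-6,0,0,1,0,0,0,-7,0,0,1,0,0,0,-8,0,0,1,0,0,0,-9,0,0,1]'

```text
time: 2.3
tool_pos: [0.5395, -0.2716, 0.1005]
ee_rot: [-3.141, 0.0, 1.216]
wrist_force: [0.2, 1.0, -0.6]
width: 0.0006
finger_force: 0.2
```

```bash
python3 - <<'E'
from h import *
s,P=cloud("scene");cv2.imwrite("pics/s2.png",cv2.resize(s["image"][120:270,170:370,::-1],(800,600)))
print(robot.get_obs()["wrist_force"])
E
```

```text
[ 0.40045043 -0.70258653 -0.16900345]
```

View pics/s2.png

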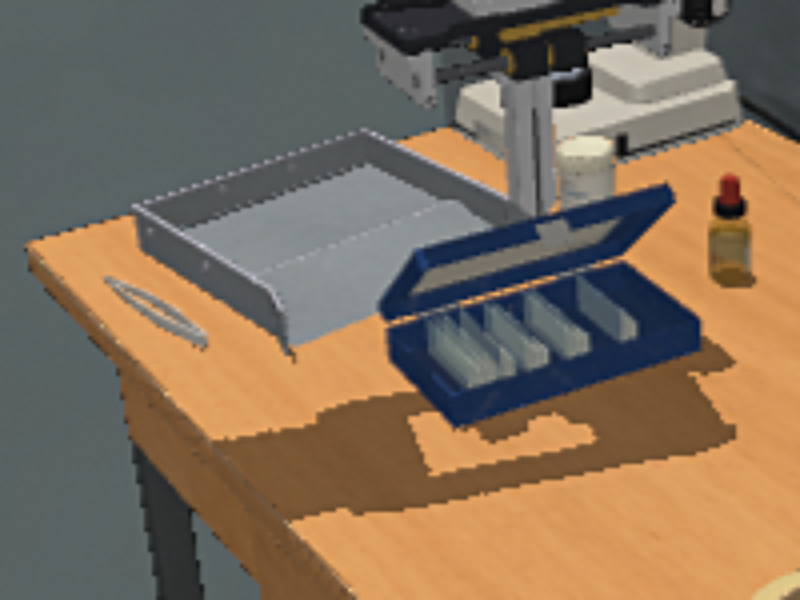

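The picture shows the lid at about 1 rad, leaning forward with the fingers behind it (lid free edge from (415,270) to (670,190)). The case hasn't moved noticeably. I'll keep pushing forward.

move_arm --deltas '[0,0,0,-1,0,0,1,0,0,0,-2,0,0,1,0,0,0,-3,0,0,1,0,0,0,-3.5,0,0,1,0,0,0,-3.5,0,0,1,0,0,0,-3.5,0,0,1]'

```text
time: 2.95
tool_pos: [0.5277, -0.3036, 0.1005]
ee_rot: [3.142, -0.0, 1.216]
wrist_force: [0.6, 0.4, 0.4]
width: 0.0007
finger_force: 0.0
```

```bash
cat >> h.py <<'E'
def case(name="top",zlo=.012,zhi=.05,box=(150,330,200,420),sv=0):
    s,P=cloud(name);hsv=cv2.cvtColor(s["image"],cv2.COLOR_RGB2HSV);Z=P[...,2]
    m=np.zeros(Z.shape,bool);m[box[0]:box[1],box[2]:box[3]]=1
    m&=(hsv[...,0]>100)&(hsv[...,0]<125)&(hsv[...,1]>120)&(Z>zlo)&(Z<zhi)
    q=P[m];r=cv2.minAreaRect((q[:,:2]*1000).astype(np.float32))
    b=cv2.boxPoints(r);print("n",m.sum(),"rect",np.round(r[0],1),np.round(r[1],1),"corners",b.round(0).tolist(),"z",np.percentile(q[:,2],[5,25,50,75,95]).round(4))
    print("dock corners",[(dock(p/1000)*1000).round(0).tolist() for p in b],"centre",(dock(np.array(r[0])/1000)*1000).round(1))
    e=[b[1]-b[0],b[2]-b[1]];l=max(e,key=np.linalg.norm);print("heading",np.degrees(np.arctan2(l[1],l[0]))%180-90)
    return s,P,m
E
python3 -c "
from h import *
s,P,m=case('top',.012,.14); s,P,m=case('scene',.012,.14,(100,300,150,400))
print(robot.get_obs()['tool_pos'])"
```

```text
n 170 rect [ 517.3 -265.9] [103.  128.6] corners [[439.0, -293.0], [560.0, -336.0], [595.0, -239.0], [474.0, -196.0]] z [0.0203 0.0414 0.0578 0.0767 0.0925]
dock corners [[-292.0, 85.0], [-320.0, -40.0], [-219.0, -62.0], [-192.0, 63.0]] centre [-255.6   11.5]
heading 70.25786
n 1242 rect [ 620.  -203.2] [300.1 330.4] corners [[433.0, -325.0], [760.0, -377.0], [807.0, -81.0], [480.0, -29.0]] z [0.0137 0.0197 0.0296 0.0686 0.0982]
dock corners [[-326.0, 87.0], [-334.0, -243.0], [-34.0, -251.0], [-26.0, 79.0]] centre [-180.   -82.2]
heading 80.96341
[ 0.52781753 -0.30327315  0.10048804]
```

move_arm --deltas '[0,0,0,0,0,0.8,1,0,0,0,0,0,1.6,1,0,0,0,0,0,2.4,1,0,0,0,0,0,3.2,1,0,0,0,0,0,4,1,0,0,0,0,0,4.8,1,0,0,0,0,0,5.4,1,0,0,0,0,0,5.4,1]'

```text
time: 3.85
tool_pos: [0.5269, -0.3025, 0.0445]
ee_rot: [-3.138, -0.002, 1.216]
wrist_force: [-0.8, -1.0, -0.0]
width: 0.0005
finger_force: 0.3
```

move_arm --deltas '[0,0,0,0,0,0.3,1,0,0,0,0,0,0.6,1,0,0,0,0,0,0.8,1]'

```text
time: 4.15
tool_pos: [0.5277, -0.3037, 0.0384]
ee_rot: [3.141, 0.0, 1.216]
wrist_force: [-1.5, -0.7, 0.3]
width: 0.0004
finger_force: 0.7
```

```bash
python3 -c "
from h import *
o=robot.get_obs();print(o['tool_pos'],o['wrist_force'])
case('top',.012,.14)"
```

```text
[ 0.52766261 -0.30365998  0.03838295] [-1.50367038 -0.74840065  0.32757943]
n 214 rect [ 482.2 -211.6] [103.5  54. ] corners [[424.0, -220.0], [456.0, -264.0], [540.0, -203.0], [509.0, -159.0]] z [0.0267 0.038  0.0406 0.0427 0.0452]
dock corners [[-222.0, 110.0], [-261.0, 73.0], [-191.0, -3.0], [-151.0, 34.0]] centre [-206.3   53.4]
heading -54.393616
```

move_arm --deltas '[0,0,0,0,0,0.2,1,0,0,0,0,0,0.4,1,0,0,0,0,0,0.4,1]'

```text
time: 4.5
tool_pos: [0.5278, -0.3037, 0.0344]
ee_rot: [3.141, 0.0, 1.216]
wrist_force: [-0.6, -0.6, -0.3]
width: 0.0004
finger_force: 0.6
```

```bash
python3 - <<'E'
from h import *
s,P=cloud("scene");cv2.imwrite("pics/s3.png",cv2.resize(s["image"][120:270,170:370,::-1],(800,600)))
E
```

```text
(no output)
```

View pics/s3.png

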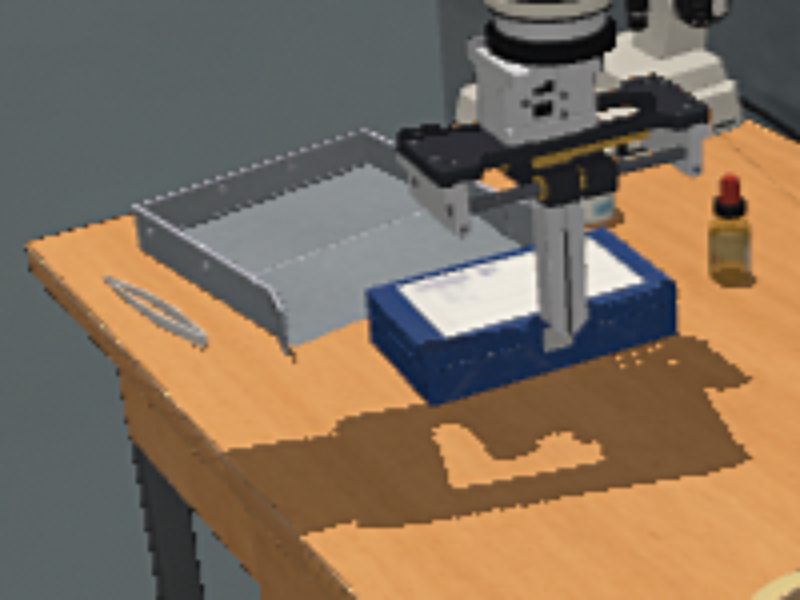

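The lid is shut and flat. The case slid slightly toward the dock, and the fingertip now stands just in front of its pushing face at about (560,345). I'll lift out and re-measure.

move_arm --deltas '[0,0,0,-1,0,0,1,0,0,0,-3,0,-1,1,0,0,0,-6,0,-5,1,0,0,0,-9,0,-8,0,0,0,0,-12,0,-8,-1,0,0,0,-15,0,-8,-1,0,0,0,-16,0,-8,-1]'

```text
time: 5.25
tool_pos: [0.4707, -0.4564, 0.1147]
ee_rot: [3.141, 0.001, 1.213]
wrist_force: [0.1, 1.4, 0.6]
width: 0.0292
finger_force: 0.0
```

```bash
python3 - <<'E'
from h import *
print(robot.get_obs()['tool_pos'],robot.get_obs()['ee_rot'],robot.get_obs()['width'])
s,P,m=case('top',.012,.14)
s,P,m=case('top',.033,.06,(150,330,200,360))
cv2.imwrite("pics/t3.png",cv2.resize(s["image"][150:300,170:370,::-1],(800,600)))
E
```

```text
[ 0.4706648  -0.45638053  0.1147157 ] [3.14098635e+00 7.55615731e-04 1.21268489e+00] 0.029150926730465616
n 591 rect [ 545.4 -250.5] [ 96.5 173.3] corners [[447.0, -265.0], [609.0, -326.0], [644.0, -236.0], [481.0, -175.0]] z [0.0317 0.0366 0.0387 0.0407 0.0434]
dock corners [[-264.0, 81.0], [-303.0, -88.0], [-209.0, -110.0], [-170.0, 59.0]] centre [-236.7  -14.4]
heading 69.35309
n 545 rect [ 545.2 -250.8] [ 95.9 174. ] corners [[447.0, -265.0], [609.0, -326.0], [644.0, -237.0], [481.0, -175.0]] z [0.0346 0.0371 0.039  0.0411 0.044 ]
dock corners [[-264.0, 81.0], [-304.0, -88.0], [-210.0, -110.0], [-170.0, 59.0]] centre [-236.9  -14.2]
heading 69.189835
```

View pics/t3.png

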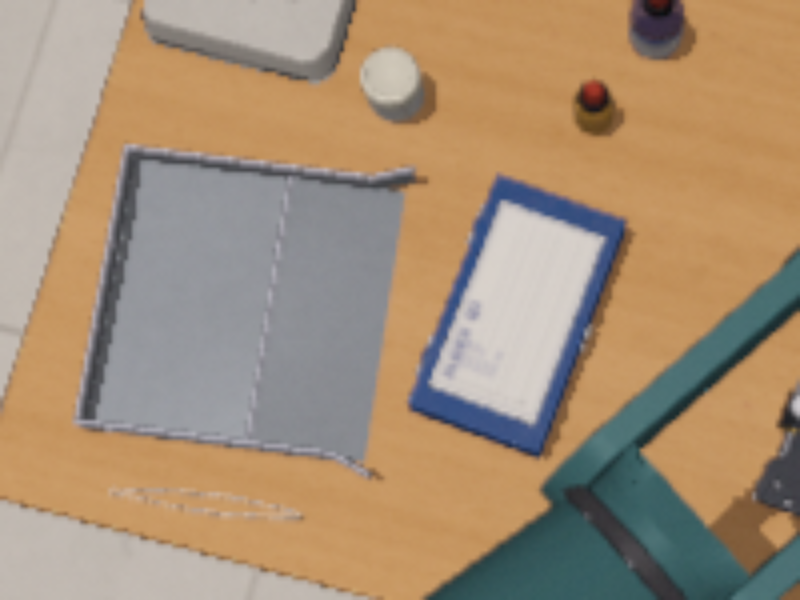

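The lid is flat and shut. The case's corners in the crop are (500,178), (625,222), (540,455) and (412,408). In dock axes it sits 14 mm off toward the far side and is turned 13°. A side push near its front end should fix both, so I'll check the bottle clearance first.

```bash
python3 - <<'E'
from h import *
z=np.load("top1.npz");P=z["P"]
def st(a,b,c,d,l):
    q=P[a:b,c:d].reshape(-1,3);k=(q[:,2]>.03)&(q[:,2]<.09);q=q[k];print(l,k.sum(),q.min(0).round(3),q.max(0).round(3),np.median(q,0).round(3))
st(166,186,308,328,"bottle");st(160,182,258,278,"jar")
yaw=1.44
go(.655,-.250,.14,yaw)
E
```

```text
bottle 90 [ 0.683 -0.316  0.033] [ 0.708 -0.29   0.08 ] [ 0.692 -0.305  0.057]
jar 197 [ 0.691 -0.181  0.03 ] [ 0.733 -0.14   0.062] [ 0.71  -0.161  0.054]
turn [-0.001 -0.001 -0.226] cm [25.59 10.06 -2.59]
```

move_arm --deltas '[0,0,-0.1,4.3,1.8,-2.6,1,0,0,-0.2,8.6,3.6,-2.6,1,0,0,-0.226,13,5.4,-2.6,1,0,0,-0.226,17.3,7.2,-2.6,1,0,0,-0.226,21.6,9,-2.6,1,0,0,-0.226,25.9,10.9,-2.6,1,0,0,-0.226,25.9,10.9,-2.6,1,0,0,-0.226,25.9,10.9,-2.6,1]'

```text
time: 6.15
tool_pos: [0.6648, -0.2457, 0.1397]
ee_rot: [-3.14, -0.001, 1.446]
wrist_force: [0.1, -0.9, -0.2]
width: 0.0004
finger_force: 0.0
```

```bash
python3 -c "
from h import *
o=robot.get_obs();print(o['tool_pos'],o['ee_rot'],o['width'])
go(.664,-.250,.014,1.44)"
```

```text
[ 0.66480801 -0.24572744  0.13972913] [-3.14001237e+00 -5.40699674e-04  1.44595917e+00] 0.00043722070131734187
turn [-0.002 -0.001  0.006] cm [-4.400e-01 -1.000e-02  1.257e+01]
```

move_arm --deltas '[0,0,0,-0.4,0,4,1,0,0,0,-0.4,0,8,1,0,0,0,-0.4,0,11,1,0,0,0,-0.4,0,12.5,1,0,0,0,-0.4,0,12.5,1,0,0,0,-0.4,-0.5,12.5,1,0,0,0,-0.4,-1,12.5,1]'

```text
time: 6.85
tool_pos: [0.6552, -0.2523, 0.0186]
ee_rot: [3.137, 0.002, 1.441]
wrist_force: [1.9, -0.2, 0.5]
width: 0.0006
finger_force: 0.7
```

move_arm --deltas '[0,0,0,0,-0.4,0,1,0,0,0,0,-0.8,0,1,0,0,0,0,-1.2,0,1,0,0,0,0,-1.6,0,1,0,0,0,0,-1.9,0,1,0,0,0,0,-1.9,0,1]'

```text
time: 7.45
tool_pos: [0.6344, -0.2488, 0.0154]
ee_rot: [-3.141, 0.0, 1.442]
wrist_force: [0.5, -0.7, 1.6]
width: 0.0002
finger_force: 0.5
```

```bash
python3 -c "
from h import *
print(robot.get_obs()['tool_pos'])
case('top',.03,.06,(150,330,200,360))"
```

```text
[ 0.63442203 -0.24883266  0.01543335]
n 420 rect [ 524.3 -251.5] [ 94.3 174. ] corners [[427.0, -270.0], [593.0, -323.0], [622.0, -233.0], [456.0, -180.0]] z [0.0336 0.037  0.039  0.0411 0.0437]
dock corners [[-271.0, 100.0], [-302.0, -71.0], [-210.0, -88.0], [-178.0, 84.0]] centre [-240.4    6.4]
heading 72.17471
```

```bash
cat >> h.py <<'E'
def god(dx,dy,z,dyaw=0,tilt=.3):
    c,s=np.cos(DY),np.sin(DY);p=D0+np.array([c*dx-s*dy,s*dx+c*dy]);print(p);go(p[0],p[1],z,DY+dyaw,tilt)
E
python3 -c "
from h import *
god(-.345,-.004,.12);god(-.345,-.004,.012)"
```

```text
[ 0.52093424 -0.35657058]
turn [-0.001  0.3    0.002] cm [-12.14  -9.88 -10.47]
[ 0.52093424 -0.35657058]
turn [-0.001  0.3    0.002] cm [-12.14  -9.87   0.33]
```

move_arm --deltas '[0,0,0,0,0.8,-1,1,0,0,0,0,0.8,-6,1,0,0.1,0,0,0.8,-10.5,1,0,0.2,0,-4,-2.5,-10.5,-1,0,0.3,0,-8,-6,-10.5,-1,0,0.3,0,-12.1,-9.9,-10.5,-1,0,0.3,0,-12.1,-9.9,-10.5,-1,0,0.3,0,-12.1,-9.9,-6,-1]'

```text
time: 8.3
tool_pos: [0.5226, -0.3614, 0.0819]
ee_rot: [3.131, -0.292, 1.441]
wrist_force: [1.8, -0.3, 0.6]
width: 0.0371
finger_force: 0.0
```

```bash
python3 -c "
from h import *
o=robot.get_obs();print(o['time'],o['tool_pos'],o['width'],dock(o['tool_pos'][:2]));god(-.345,-.004,.013)
case('top',.03,.06,(150,330,200,345))"
```

```text
8.3 [ 0.52255402 -0.36138764  0.08185313] 0.037056421204116965 [-0.34956442 -0.00623467]
[ 0.52093424 -0.35657058]
turn [0.011 0.008 0.001] cm [-1.54 -0.3   6.72]
n 552 rect [ 524.4 -250.2] [ 96.6 172.8] corners [[427.0, -270.0], [592.0, -323.0], [621.0, -231.0], [457.0, -178.0]] z [0.034  0.0368 0.039  0.0408 0.0434]
dock corners [[-271.0, 100.0], [-302.0, -70.0], [-207.0, -87.0], [-176.0, 83.0]] centre [-239.1    6.5]
heading 72.13281
```

move_arm --deltas '[0,0,0,-0.8,-0.2,3.3,-1,0,0,0,-1.6,-0.2,6.7,-1,0,0,0,-1.6,-0.2,6.7,-1,0,0,0,-1.6,-0.2,6.7,-1,0,0,0,-1.6,-0.2,6.7,-1]'

```text
time: 8.85
tool_pos: [0.5202, -0.3506, 0.007]
ee_rot: [-3.141, -0.3, 1.443]
wrist_force: [-1.4, 0.2, -0.0]
width: 0.0809
finger_force: 0.0
```

```bash
python3 -c "
from h import *
o=robot.get_obs();print(o['time'],o['tool_pos'],o['ee_rot'],o['width'],dock(o['tool_pos'][:2]));god(-.345,-.004,.013);god(-.245,-.004,.013)"
```

```text
8.85 [ 0.52024118 -0.35061387  0.0070271 ] [-3.14099485 -0.30043363  1.44290334] 0.08094740244170859 [-0.33918471 -0.00253536]
[ 0.52093424 -0.35657058]
turn [-0.001 -0.     0.003] cm [-0.38  0.14 -0.74]
[ 0.53398686 -0.2574261 ]
turn [-0.001 -0.     0.003] cm [9.17 0.18 2.22]
```

move_arm --deltas '[0,0,0,1.6,0.3,-0.1,-1,0,0,0,3.0,0.3,0.3,-1,0,0,0,3.4,0.3,0.4,-1,0,0,0,3.8,0.3,0.55,-1,0,0,0,4.2,0.3,0.7,-1,0,0,0,4.6,0.3,0.8,-1,0,0,0,5.0,0.3,0.9,-1,0,0,0,5.3,0.3,1.0,-1]'

```text
time: 9.65
tool_pos: [0.5297, -0.2985, 0.0128]
ee_rot: [-3.142, -0.3, 1.442]
wrist_force: [0.9, -1.4, 0.8]
width: 0.0944
finger_force: 0.7
```

```bash
python3 -c "
from h import *
o=robot.get_obs();print(o['time'],o['tool_pos'],o['wrist_force'],o['width'],dock(o['tool_pos'][:2]))
case('top',.03,.06,(150,330,200,345))"
```

```text
9.65 [ 0.52972822 -0.29848958  0.01278604] [ 0.88900636 -1.38125902  0.80177333] 0.09442177983773627 [-0.28626804 -0.00513765]
n 377 rect [ 520.5 -237.3] [ 95.9 172.9] corners [[426.0, -268.0], [596.0, -301.0], [615.0, -207.0], [445.0, -174.0]] z [0.0336 0.0369 0.0391 0.041  0.0439]
dock corners [[-269.0, 101.0], [-280.0, -71.0], [-184.0, -77.0], [-174.0, 95.0]] centre [-226.8   12. ]
heading 78.95955
```

move_arm --deltas '[0,0,0,-1.4,0,-0.45,-1,0,0,0,-1.4,-1.2,-0.45,-1,0,0,0,-1.4,-2.3,-0.45,-1,0,0,0,-0.9,-2.3,-0.3,-1,0,0,0,0,-2.3,0,-1,0,0,0,0.5,-2.3,0.15,-1,0,0,0,1,-2.3,0.3,-1,0,0,0,1.5,-2.2,0.45,-1]'

```text
time: 10.5
tool_pos: [0.5101, -0.2798, 0.013]
ee_rot: [-3.142, -0.299, 1.442]
wrist_force: [-1.4, -1.9, 0.9]
width: 0.0937
finger_force: 0.6
```

move_arm --deltas '[0,0,0,0.5,0.15,0.15,-1,0,0,0,1,0.3,0.3,-1,0,0,0,1.5,0.45,0.45,-1,0,0,0,2,0.6,0.6,-1]'

```text
time: 10.9
tool_pos: [0.5188, -0.2599, 0.0131]
ee_rot: [-3.141, -0.3, 1.442]
wrist_force: [-0.8, -0.7, -0.3]
width: 0.0944
finger_force: 0.5
```

```bash
python3 -c "
from h import *
o=robot.get_obs();print(o['time'],o['tool_pos'],o['wrist_force'],o['width'],dock(o['tool_pos'][:2]))
case('top',.03,.06,(150,330,200,345))"
```

```text
10.9 [ 0.51875215 -0.25992518  0.01307753] [-0.76765369 -0.69327974 -0.27474899] 0.09437117397319765 [-0.24946624  0.01077818]
n 382 rect [ 530.2 -206.2] [ 97.5 173.9] corners [[438.0, -245.0], [611.0, -264.0], [622.0, -167.0], [449.0, -148.0]] z [0.0338 0.0365 0.0387 0.0406 0.0441]
dock corners [[-245.0, 92.0], [-242.0, -82.0], [-144.0, -80.0], [-148.0, 94.0]] centre [-194.7    6.4]
heading 83.62726
```

move_arm --deltas '[0,0,0,0.67,0.12,0.21,-1,0,0,0,1.33,0.24,0.41,-1,0,0,0,2,0.36,0.62,-1,0,0,0,2.67,0.48,0.83,-1,0,0,0,3.34,0.6,1.03,-1,0,0,0,4,0.65,1.24,-1,0,0,0,4.68,0.7,1.45,-1,0,0,0,5.35,0.7,1.66,-1]'

```text
time: 11.75
tool_pos: [0.5329, -0.2051, 0.0131]
ee_rot: [3.141, -0.3, 1.442]
wrist_force: [-0.1, -0.4, -1.5]
width: 0.0937
finger_force: 0.6
```

```bash
python3 -c "
from h import *
o=robot.get_obs();print(o['time'],o['tool_pos'],o['wrist_force'],o['width'],dock(o['tool_pos'][:2]))
case('top',.03,.08,(150,330,180,345))"
```

```text
11.75 [ 0.53287129 -0.20509524  0.01313104] [-0.13440422 -0.38308932 -1.45951861] 0.09370429289214821 [-0.19326246  0.00393658]
n 387 rect [ 544.2 -152.1] [ 94.8 175.4] corners [[451.0, -188.0], [625.0, -211.0], [637.0, -117.0], [463.0, -94.0]] z [0.037  0.0415 0.0451 0.0479 0.0514]
dock corners [[-187.0, 87.0], [-187.0, -88.0], [-92.0, -88.0], [-92.0, 87.0]] centre [-139.3   -0.4]
heading 82.54611
```

move_arm --deltas '[0,0,0,0.67,0,0.21,-1,0,0,0,1.33,0,0.41,-1,0,0,0,2,0,0.62,-1,0,0,0,2.67,0,0.83,-1,0,0,0,3.34,0,1.03,-1,0,0,0,4,0,1.14,-1,0,0,0,4.7,0,1.25,-1,0,0,0,5.4,0,1.4,-1]'

```text
time: 12.6
tool_pos: [0.54, -0.1499, 0.0158]
ee_rot: [3.141, -0.3, 1.442]
wrist_force: [-0.3, -1.5, -0.4]
width: 0.0942
finger_force: 0.8
```

```bash
python3 -c "
from h import *
o=robot.get_obs();print(o['time'],o['tool_pos'],o['wrist_force'],o['width'],dock(o['tool_pos'][:2]))
s,P,m=case('top',.03,.08,(150,330,180,345))
s,P=cloud('scene');cv2.imwrite('pics/s5.png',cv2.resize(s['image'][120:270,170:370,::-1],(800,600)))"
```

```text
12.6 [ 0.53998475 -0.14994978  0.01582295] [-0.31386425 -1.54728919 -0.38318706] 0.09416995393319963 [-0.13766028  0.0040819 ]
n 373 rect [551.1 -99.2] [ 94.5 175.1] corners [[458.0, -135.0], [632.0, -157.0], [644.0, -63.0], [470.0, -41.0]] z [0.04   0.0474 0.0534 0.0563 0.0603]
dock corners [[-133.0, 87.0], [-133.0, -88.0], [-38.0, -88.0], [-39.0, 87.0]] centre [-85.9  -0.3]
heading 82.703156
```

View pics/s5.png

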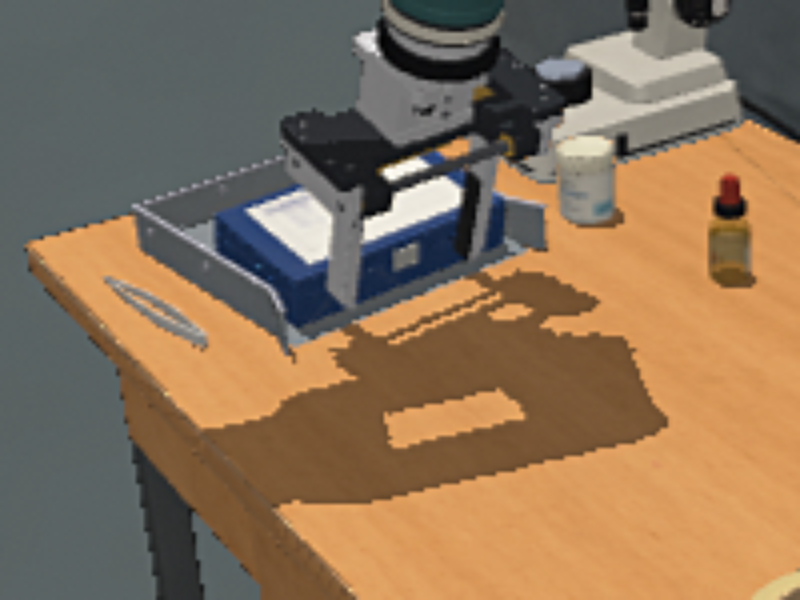

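The case is shut, straight and centred between the walls while riding up the ramp. The fingers at (345,270) and (480,220) straddle the latch at (405,257).

move_arm --deltas '[0,0,0,0.73,0,0.02,-1,0,0,0,1.46,0,0.03,-1,0,0,0,2.18,0,0.05,-1,0,0,0,2.88,0,0.16,-1,0,0,0,3.55,0,0.37,-1,0,0,0,4.22,0,0.57,-1,0,0,0,4.89,0,0.78,-1,0,0,0,5.56,0,0.99,-1]'

```text
time: 13.5
tool_pos: [0.5468, -0.0938, 0.0223]
ee_rot: [-3.141, -0.301, 1.442]
wrist_force: [-0.3, -1.7, -1.1]
width: 0.0938
finger_force: 0.4
```

```bash
python3 -c "
from h import *
o=robot.get_obs();print(o['time'],o['tool_pos'],o['wrist_force'],o['width'],dock(o['tool_pos'][:2]))
s,P,m=case('top',.02,.08,(150,330,180,345))"
```

```text
13.5 [ 0.54680677 -0.09381706  0.02225349] [-0.29632573 -1.70044357 -1.10035719] 0.09382109055326861 [-0.08111733  0.00464503]
n 430 rect [558.8 -38.8] [ 96.5 175.5] corners [[466.0, -76.0], [640.0, -97.0], [652.0, -1.0], [477.0, 20.0]] z [0.0424 0.0468 0.0492 0.0522 0.0561]
dock corners [[-74.0, 87.0], [-72.0, -88.0], [24.0, -87.0], [22.0, 88.0]] centre [-25.  -0.]
heading 83.091064
```

move_arm --deltas '[0,0,0,0.5,0,0.05,-1,0,0,0,1.0,0,0.2,-1,0,0,0,1.4,0,0.33,-1,0,0,0,1.8,0,0.45,-1,0,0,0,2.2,0,0.57,-1,0,0,0,2.2,0,0.57,-1]'

```text
time: 14.15
tool_pos: [0.5501, -0.0717, 0.0238]
ee_rot: [3.141, -0.301, 1.442]
wrist_force: [0.2, -0.0, 0.0]
width: 0.0939
finger_force: 0.0
```

```bash
python3 -c "
from h import *
o=robot.get_obs();print(o['time'],o['tool_pos'],o['wrist_force'],o['width'],dock(o['tool_pos'][:2]))
s,P,m=case('top',.02,.08,(150,330,180,345))"
```

```text
14.15 [ 0.55011046 -0.07168004  0.02383711] [ 0.23388668 -0.03833681  0.00602509] 0.09389567067452906 [-0.05873848  0.00425907]
n 430 rect [562.4 -14.2] [ 98.7 176.7] corners [[469.0, -54.0], [645.0, -73.0], [656.0, 25.0], [480.0, 45.0]] z [0.0407 0.0441 0.0465 0.0487 0.0512]
dock corners [[-51.0, 87.0], [-48.0, -90.0], [51.0, -88.0], [47.0, 89.0]] centre [-0.1 -0.4]
heading 83.71829
```

move_arm --deltas '[0,0,0,-1,0,-0.3,-1,0,0,0,-3,0,-0.9,-1,0,0,0,-7,0,-3,-1,0,0,0,-9,0,-7,-1,0,0,0,-10,0,-12,-1,0,0,0,-12,0,-15,-1,0,0,0,-15,0,-17,-1,0,0,0,-18,0,-18,-1]'

```text
time: 15.0
tool_pos: [0.5215, -0.2987, 0.1456]
ee_rot: [3.137, -0.297, 1.443]
wrist_force: [0.3, -0.8, -1.0]
width: 0.0942
finger_force: 0.0
```

```bash
python3 -c "
from h import *
s,P,m=case('top',.02,.08,(150,330,180,345))
q=P[m];d=np.array([dock(p) for p in q[:,:2]])
A=np.c_[d,np.ones(len(d))];print('plane',np.linalg.lstsq(A,q[:,2],rcond=None)[0])
s,P=cloud('scene');cv2.imwrite('pics/s6.png',cv2.resize(s['image'][120:270,170:370,::-1],(800,600)))"
```

```text
n 735 rect [562.3 -15.6] [101.6 175.7] corners [[469.0, -55.0], [643.0, -77.0], [656.0, 23.0], [482.0, 46.0]] z [0.0282 0.0433 0.0459 0.0483 0.0517]
dock corners [[-52.0, 87.0], [-52.0, -88.0], [49.0, -88.0], [49.0, 87.0]] centre [-1.5 -0.5]
heading 82.58673
plane [ 0.05646035 -0.00678626  0.04498245]
```

View pics/s6.png

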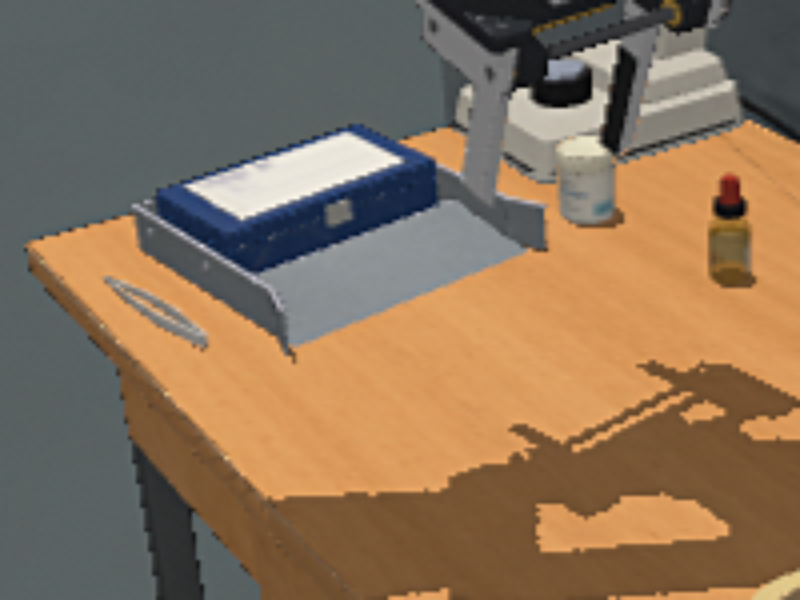

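The case sits flat and shut on the tray floor behind the lip (latch at (340,212)). The jar, bottle and forceps are where they were, and the gripper is clear.

```bash
python3 -c "
from bench import robot
print(robot.close_job())"
```

```text
the job is handed in; nothing more can be done
None
```

The job is handed in at about 15 s: the case's lid is shut, and it was pushed up the ramp and over the lip. The last pictures show it lying flat in the tray within about 2 mm of centre, with nothing else seen to have moved.

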